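# Go-gauge two cartridge bodies and sort out the tight one

## Robot

A 7-joint arm with a two-finger parallel gripper is mounted at the origin on the work surface. World frame = base frame: x ahead of the robot, y to its left, z up, the work surface at z = 0. Lengths are in m, angles in rad, forces in N, time in s.
With the tool pointing down it reaches from about 0.35 to 0.9 m from the base axis. Payload 8.1 kg.
Tool frame: the origin (TCP) lies between the finger pads; the fingertips stand 17 mm ahead of it and the grasp point (between the pads) lies 2 mm behind it; z points along the fingers, y is the direction in which the jaws open and shut (so a half turn about z gives the same grasp; the last joint's range is limited). The gripper opens to 92 mm and grips with 3 to 60 N. Pads are 19 mm wide; open, the fingers measure 130 mm over their backs; the gripper's body (75 mm by 190 mm) begins 47 mm behind the grasp point.
Start: joints at [1.14, 0.434, 0.025, 1.573, -0.012, 1.134, -0.075], TCP at [0.201, -0.592, 0.244] pointing down, gripper open.
Joint ranges: [-2.62, 2.62], [-0.44, 2.09], [-1.27, 1.32], [0.08, 2.57], [-1.32, 4.46], [0.12, 2], [-2.74, 2.74]. Speed limits (rad/s): [2.22, 2.22, 3.01, 3.01, 3.14, 3.14, 3.14].

## Interface

Orientations are given as a rotation vector (axis times angle).
In Python, from cell import arm gives the robot as it stands. The module is installed in compiled form; this text tells all that it offers.
- The arm moves only by the shell command python3 -m crank 'ROWS' [FORCE]. ROWS is JSON, a list of rows, each a list of 5 numbers: the opening, from 0 (shut) to 1 (fully open), then the shift along the world's x, y, z normalised to -1 to 1, where 1 is 40 cm, then the turn about the world's z normalised to -1 to 1, where 1 is 60 degrees. In form: [[fingers, tx, ty, tz, twist], ...]. A call has exactly 8 rows; each row shifts and turns the commanded pose from where the row before left it; what a row does not reach is not made up. A row lasts 1/12 s, in which the tool goes at most 41.7 mm and 7.16 degrees, less where a joint would pass 70% of its speed; a pose out of reach is approached as far as the arm can. A call with a number of a shift or a turn outside -1 to 1 is refused whole. A call with a gripper value outside its range is refused whole. The fingers move at their own pace and stop on an object; FORCE is the grip in N (left out, the last holds). Time passes only in rows, so rows that do not move let the fingers close, or fill a call up. It gives the time, the measured TCP pose, the force and the opening at its end, in the units of the state.
- arm.observe(): the state, without advancing time (a new reading comes with each control period).
- arm.get_image(name): name is "side" or "top" or "wrist"; returns the picture (400x640x3 uint8, red, green, blue); there is no depth.
- arm.get_calibration(name): a dict with "intrinsics" (3x3 intrinsics, pixels), "extrinsics" (4x4, takes a point from camera to world coordinates). Camera axes: x right, y down, z forward; pixel columns grow to the right and rows downward; lengths in m; the calibration is good to about 2 mm. The wrist camera is an equidistant fisheye: a pixel r from the principal point sees the ray r / f radians off the axis. A picture is of the moment at which its call begins: read the wrist's pose just before it. get_calibration takes no time and is no camera call; for the wrist camera it gives the pose at the moment of the call.
- arm.sign_off(): hands the job in, once; it reports no verdict.
The state is a dict: "clock": time; "joints": joint angles; "dq": joint speeds; "joint_efforts": joint torques, N m; "position": TCP position; "ee_rot": TCP orientation; "force": force on the tool from outside, world axes, zero at the start; "ft_torque": the same for the moment, N m; "width": opening from 0.0 (shut) to 1.0 (fully open).
Only numpy, scipy, OpenCV 4.12 (cv2) and the standard library are available. Lean on these libraries where they do the work, as an engineer would, in place of code of your own. Each camera call takes 0.05 s, during which the arm holds its last target.

## Task

Two blue cartridge bodies look alike, but one has a bore that is too tight: try the go pin gauge from the black stand in them, gently and without forcing it, to find the one it enters fully home. Leave the gauge standing fully home in that cartridge, where the cartridge stands, and then set the other cartridge down upright on the floor of the white tray without dropping it. Leave the jar, the screwdriver and the protractor alone.

Things in the scene. Friction and masses are not known exactly. Their poses are not given: they have to be found in the camera images.
- gauge_mid (a point): Go pin gauge, rigid, 84 mm long, 0.11 kg: steel pin 16 mm dia, 34 mm long, 2 mm chamfer at the tip; then a collar 26 mm dia, 5 mm high; then a round aluminium handle 22 mm dia, 45 mm long, green band. Point on its axis, 42 mm above the pin's tip; z along the axis to the handle. Starts upright in the stand, collar on the stand's top.
- stand: Black gauge stand, a fixed block 56 x 56 x 45 mm on the drafting board with a 20 mm hole through its middle. Origin at the centre of its underside, z up.
- cart_a_mid (a point): One blue cartridge, a loose upright block 46 x 46 x 62 mm high, about 0.2 kg, on the board, flat sides along its x and y. Point at its centre, 31 mm above its underside. In mid-top the bore's mouth, 17.6 mm dia; a black wiper seal 3 mm down hides the inside, without resistance. Pressing on a cartridge with over 45 N spoils it. See the other cartridge for the bore inside.
- cart_b_mid (a point): Second blue cartridge, same look and sizes; point at its centre, 31 mm up. In both, the bore meets a bush 17 mm below the top: if wide, the pin goes on until the gauge's collar lies on the top (34 mm deep, fully home); if too tight, the pin stops dead 17 mm deep. Exactly one of the two cartridges is too tight; which one changes from run to run.
- tray_floor (a point): White ABS tray, fixed to the drafting board: outside 132 x 132 mm, walls 4 mm thick and 24 mm high over the board, a steel spring latch on its -x wall. The point is in the middle of the tray's inner floor, which lies 4 mm above the board; x and y along its walls, z up.
- board: Level ash drafting board, fixed, 600 x 1100 mm and 18 mm thick, on which everything stands. Origin at the centre of its underside, its top 18 mm above the origin.
- jar_mid (a point): Amber glass jar with a black twist cap, 58 mm in diameter, 85 mm high, standing. The point is at its centre, half-way up; z up. Leave alone.
- driver_grip (a point): Short aluminium torque screwdriver lying on the board, 150 mm long. The point is in its handle. Leave alone.
- protractor: Steel protractor plate, a flat half ring about 130 mm wide and 4 mm thick lying on the board. Origin in its middle, on the underside. Leave alone.
Mind the look-alikes: they are no part of the job. What is shaped like the part that bears cart_b_mid but turquoise is not meant.

How it is judged:
On the way:
1. the gauge is fully home in one cartridge that stands where it stood, while the other is not yet in the tray ((((z of gauge_mid in the frame of cart_a_mid between 0.034 and 0.042 m and horizontal distance between gauge_mid and cart_a_mid below 0.006 m and angle between the z axis of gauge_mid and the z axis of cart_a_mid, either way round below 0.08 rad and angle between cart_a_mid's own z axis and vertical below 0.08 rad and distance of cart_a_mid from where it was at the start of the episode below 0.03 m) and not (x of cart_b_mid in the frame of tray_floor between -0.042 and 0.042 m and y of cart_b_mid in the frame of tray_floor between -0.042 and 0.042 m and z of cart_b_mid in the frame of tray_floor between 0.024 and 0.035 m and angle between cart_b_mid's own z axis and vertical below 0.08 rad)) or ((z of gauge_mid in the frame of cart_b_mid between 0.034 and 0.042 m and horizontal distance between gauge_mid and cart_b_mid below 0.006 m and angle between the z axis of gauge_mid and the z axis of cart_b_mid, either way round below 0.08 rad and angle between cart_b_mid's own z axis and vertical below 0.08 rad and distance of cart_b_mid from where it was at the start of the episode below 0.03 m) and not (x of cart_a_mid in the frame of tray_floor between -0.042 and 0.042 m and y of cart_a_mid in the frame of tray_floor between -0.042 and 0.042 m and z of cart_a_mid in the frame of tray_floor between 0.024 and 0.035 m and angle between cart_a_mid's own z axis and vertical below 0.08 rad)))), for 0.2 s.
At the end, for the whole second after the job is handed in: Gauge fully home (within 3 mm) in the cartridge that takes it, which stands upright within 30 mm of its start; the other stands upright on the tray floor, its centre within 42 mm of the middle along both walls; all at rest ((((z of gauge_mid in the frame of cart_a_mid between 0.034 and 0.042 m and horizontal distance between gauge_mid and cart_a_mid below 0.006 m and angle between the z axis of gauge_mid and the z axis of cart_a_mid, either way round below 0.08 rad and angle between cart_a_mid's own z axis and vertical below 0.08 rad and distance of cart_a_mid from where it was at the start of the episode below 0.03 m) and (x of cart_b_mid in the frame of tray_floor between -0.042 and 0.042 m and y of cart_b_mid in the frame of tray_floor between -0.042 and 0.042 m and z of cart_b_mid in the frame of tray_floor between 0.024 and 0.035 m and angle between cart_b_mid's own z axis and vertical below 0.08 rad)) or ((z of gauge_mid in the frame of cart_b_mid between 0.034 and 0.042 m and horizontal distance between gauge_mid and cart_b_mid below 0.006 m and angle between the z axis of gauge_mid and the z axis of cart_b_mid, either way round below 0.08 rad and angle between cart_b_mid's own z axis and vertical below 0.08 rad and distance of cart_b_mid from where it was at the start of the episode below 0.03 m) and (x of cart_a_mid in the frame of tray_floor between -0.042 and 0.042 m and y of cart_a_mid in the frame of tray_floor between -0.042 and 0.042 m and z of cart_a_mid in the frame of tray_floor between 0.024 and 0.035 m and angle between cart_a_mid's own z axis and vertical below 0.08 rad))) and linear speed of each of cart_a, cart_b, gauge below 0.02 m/s); the robot touches nothing.
It fails at once if a cartridge is pressed with more than 45 N by the gauge, or through it down on the board ((contact force between cart_a and gauge above 45 N or (contact force between cart_a and board above 45 N and horizontal distance between gauge_mid and cart_a_mid below 0.02 m and z of gauge_mid in the frame of cart_a_mid below 0.09 m)) or (contact force between cart_b and gauge above 45 N or (contact force between cart_b and board above 45 N and horizontal distance between gauge_mid and cart_b_mid below 0.02 m and z of gauge_mid in the frame of cart_b_mid below 0.09 m))).
It fails at once if a cartridge falls freely by more than about 20 mm (let go and faster than 0.6 m/s) ((linear speed of cart_a above 0.6 m/s and contact force between the fingers and cart_a below 0.1 N) or (linear speed of cart_b above 0.6 m/s and contact force between the fingers and cart_b below 0.1 N)).
It fails at once if the jar, the screwdriver or the protractor is moved more than 20 mm, or the jar is tipped (distance of any of jar_mid, driver_grip, protractor from where it was at the start of the episode above 0.02 m or angle between jar_mid's own z axis and vertical above 0.3 rad).
It also fails if it takes over 72 s, if anything falls off the work surface, if the arm or the gripper's body presses on something with over 40 N, if the wrist force passes 120 N, or if a joint passes its speed limit or range.

## Working session

There is one attempt and no reset: what is moved stays moved. The work goes in short steps, Python scripts to look and compute and a shell command to move; the robot and the scene stay as the last step left them, time stands still between calls to the robot, and variables do not carry over. Pictures are saved under pics/ and viewed, and the job is handed in when it is done.

```bash
mkdir -p pics; ls
cat > h.py <<'E'
import numpy as np, cv2
from cell import arm
def snap(n,f):
    c=arm.get_calibration(n); im=arm.get_image(n); cv2.imwrite('pics/'+f+'.png',cv2.cvtColor(im,cv2.COLOR_RGB2BGR)); np.save('pics/'+f+'.npy',im)
    np.savez('pics/'+f+'_cal.npz',K=c['intrinsics'],T=c['extrinsics']); return im
def ray(f,u,v,fish=False):
    d=np.load('pics/'+f+'_cal.npz');K=d['K'];T=d['T']
    x=(u-K[0,2])/K[0,0];y=(v-K[1,2])/K[1,1]
    if fish:
        r=np.hypot(x,y);s=np.sin(r)/r if r>1e-9 else 1;v_=np.array([x*s,y*s,np.cos(r)])
    else: v_=np.array([x,y,1.])
    return T[:3,3],T[:3,:3]@v_
def onz(f,u,v,z,fish=False):
    o,d=ray(f,u,v,fish);return o+d*(z-o[2])/d[2]
def proj(f,P,fish=False):
    d=np.load('pics/'+f+'_cal.npz');K=d['K'];T=d['T']
    p=T[:3,:3].T@(np.array(P)-T[:3,3])
    if fish:
        r=np.hypot(p[0],p[1]);t=np.arctan2(r,p[2]);q=p[:2]/r*t
    else:q=p[:2]/p[2]
    return q[0]*K[0,0]+K[0,2],q[1]*K[1,1]+K[1,2]
E
python3 - <<'E'
from h import *
s=arm.observe();print(s)
for n in('top','side','wrist'):
    snap(n,n+'0');c=arm.get_calibration(n);print(n,np.round(c['intrinsics'],1).tolist(),np.round(c['extrinsics'],3).tolist())
E
```

```text
pics
{'clock': 0.0, 'joints': array([ 1.14036619,  0.4352166 ,  0.02494491,  1.57410177, -0.01159847,
        1.1339892 , -0.07512302]), 'dq': array([ 3.87702829e-05, -3.11265257e-04, -9.44747998e-04, -9.58013130e-04,
       -9.42992653e-04,  9.75321501e-04,  2.74346327e-05]), 'joint_efforts': array([-9.85052939e-04, -6.67849874e+01,  9.85081494e-01, -3.14453495e+01,
       -6.04214240e-02,  4.29144851e-02,  1.51508207e-04]), 'position': array([ 0.20104958, -0.59126689,  0.24294678]), 'ee_rot': array([-3.09799811e+00, -5.12299671e-01,  6.05447000e-04]), 'force': array([0.79428628, 0.79650256, 0.44726713]), 'ft_torque': array([-0.0365737 ,  0.01456001, -0.01775018]), 'width': 0.9985953021039402}
top [[410.1, 0.0, 325.1], [0.0, 410.1, 203.5], [0.0, 0.0, 1.0]] [[-0.092, -0.975, 0.201, 0.235], [-0.996, 0.09, -0.02, 0.02], [0.002, -0.202, -0.979, 1.219], [0.0, 0.0, 0.0, 1.0]]
side [[366.6, 0.0, 322.1], [0.0, 366.6, 189.2], [0.0, 0.0, 1.0]] [[-0.92, -0.246, 0.305, 0.217], [-0.392, 0.571, -0.721, 0.629], [0.003, -0.783, -0.622, 0.615], [0.0, 0.0, 0.0, 1.0]]
wrist [[309.7, 0.0, 323.9], [0.0, 309.7, 199.8], [0.0, 0.0, 1.0]] [[0.322, -0.916, -0.238, 0.265], [-0.947, -0.312, -0.079, -0.569], [-0.002, 0.25, -0.968, 0.384], [0.0, 0.0, 0.0, 1.0]]
```

View pics/top0.png

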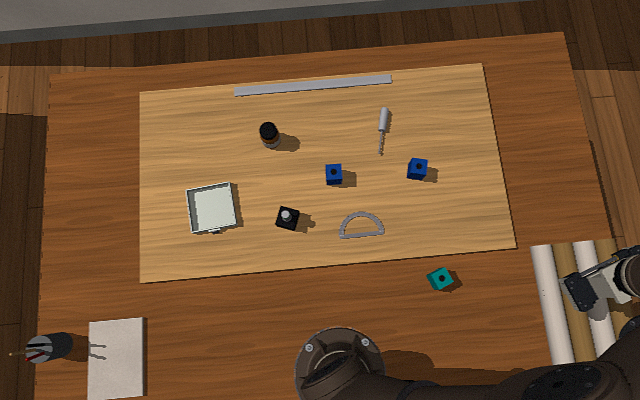

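View pics/side0.png

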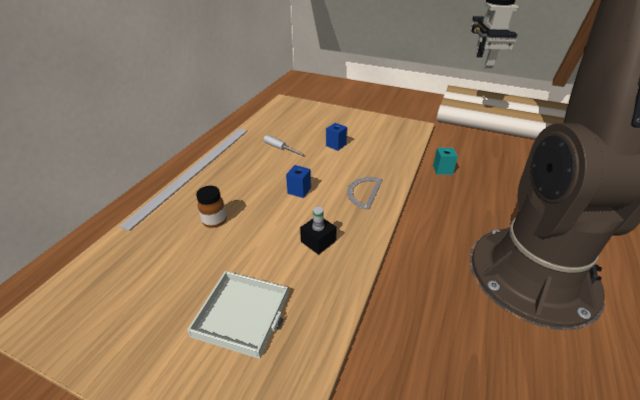

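View pics/wrist0.png

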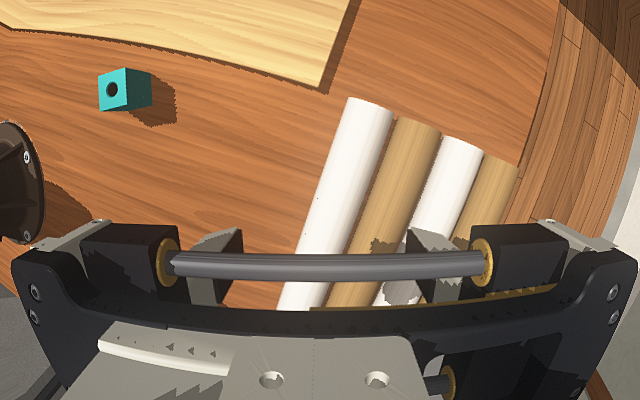

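The top view shows the blue cartridges at (334,174) and (417,168). The turquoise block at (441,279) is the look-alike and is not wanted. The black stand with the gauge is at (288,217); the other dark item is the jar cap at (269,131). The tray is at (213,208) and the protractor at (361,226). Next I'll crop in close and measure.

Run:
```python
from h import *
im=np.load('pics/top0.npy'); cv2.imwrite('pics/crop0.png',cv2.cvtColor(cv2.resize(im[120:250,180:450],None,fx=2.9,fy=2.9,interpolation=cv2.INTER_CUBIC),cv2.COLOR_RGB2BGR))
hsv=cv2.cvtColor(im,cv2.COLOR_RGB2HSV)
m=cv2.inRange(hsv,(105,120,30),(130,255,255))
n,l,s,c=cv2.connectedComponentsWithStats(m)
for i in range(1,n):
    if s[i,4]>60: print('blue',s[i],c[i])
for f in('top0','side0'):
    im=np.load(f'pics/{f}.npy');hsv=cv2.cvtColor(im,cv2.COLOR_RGB2HSV)
    m=cv2.inRange(hsv,(105,120,30),(130,255,255))
    n,l,s,c=cv2.connectedComponentsWithStats(m)
    for i in range(1,n):
        if s[i,4]>60: print(f,'blue',s[i],c[i],'V hist',np.percentile(hsv[...,2][l==i],[5,25,50,75,95]), onz(f,*c[i],0.05))
for nme,(u,v) in dict(cA=(334,170),cB=(417,166),st=(288,217),tray=(213,208)).items(): print(nme,onz('top0',u,v,0.08))
im=np.load('pics/side0.npy'); cv2.imwrite('pics/crop1.png',cv2.cvtColor(cv2.resize(im[110:260,260:400],None,fx=4,fy=4,interpolation=cv2.INTER_CUBIC),cv2.COLOR_RGB2BGR))
```

```text
blue [407 158  20  22 346] [416.71965318 168.60982659]
blue [326 164  16  21 288] [333.42013889 174.        ]
top0 blue [407 158  20  22 346] [416.71965318 168.60982659] V hist [ 45.25  61.25 123.   130.   134.75] [ 0.55571627 -0.28464328  0.05      ]
top0 blue [326 164  16  21 288] [333.42013889 174.        ] V hist [ 44.35  59.25 129.   132.   138.  ] [ 0.56177625 -0.03714075  0.05      ]
side0 blue [326 123  21  27 440] [335.69545455 136.06136364] V hist [ 70.    74.75 124.   124.   138.  ] [ 0.55820425 -0.28087994  0.05      ]
side0 blue [287 165  23  32 595] [298.18151261 180.88571429] V hist [ 65. 111. 124. 128. 138.] [ 0.5639887  -0.03350291  0.05      ]
cA [ 0.56515065 -0.03849895  0.08      ]
cB [ 0.55519735 -0.27871974  0.08      ]
st [0.44010669 0.10376223 0.08      ]
tray [0.48526762 0.31309682 0.08      ]
```

View pics/crop0.png

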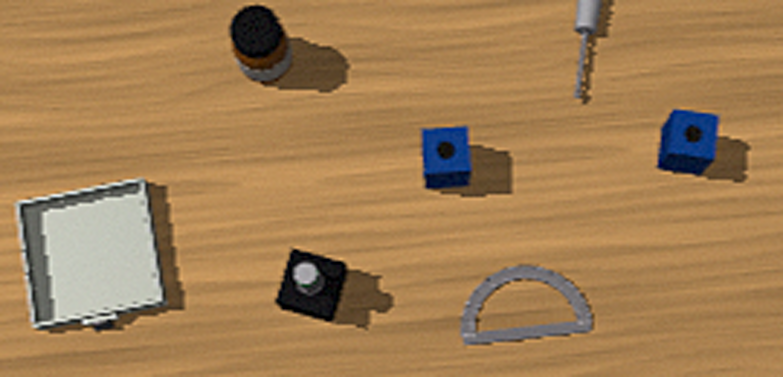

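View pics/crop1.png

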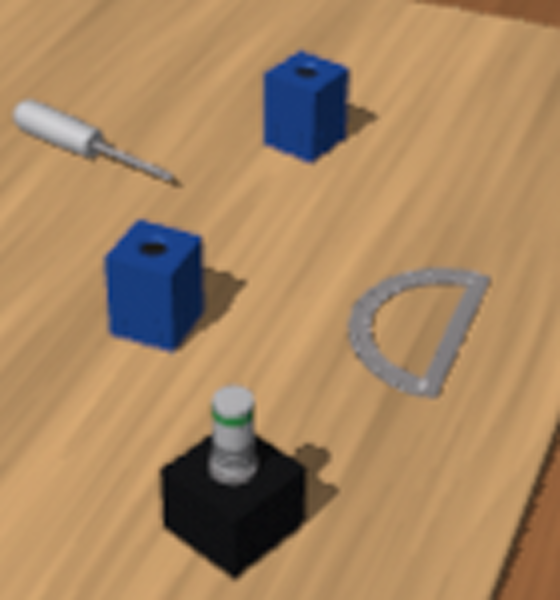

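The crops confirm it: the blue cartridges' bores are near (334,172) and (419,166) in the top view, and the gauge sits in the stand at (285,214). Next I'll triangulate them from both views.

Run:
```python
from h import *
def dark(f,box,inv=False,grn=False):
    im=np.load(f'pics/{f}.npy').astype(float);x0,x1,y0,y1=box
    p=im[y0:y1,x0:x1]
    g=p.max(2)
    return g
def tri(r1,r2):
    (o1,d1),(o2,d2)=r1,r2
    A=np.stack([d1,-d2],1);t=np.linalg.lstsq(A,o2-o1,rcond=None)[0]
    a=o1+t[0]*d1;b=o2+t[1]*d2;return (a+b)/2,np.linalg.norm(a-b)
pts={'near':((333.8,171.7),(298.2,171.9)),'far':((419,166.2),(336.4,128)),'gtop':((285.7,213.6),(318.3,208.5))}
for k,(t,s) in pts.items(): print(k,*tri(ray('top0',*t),ray('side0',*s)))
print(onz('top0',333.8,171.7,.08),onz('side0',298.2,171.9,.08));print(onz('top0',419,166.2,.08),onz('side0',336.4,128,.08))
print(onz('top0',285.7,213.6,.113),onz('side0',318.3,208.5,.113))
# tray corners outer top z=.042
cs=[(18,203),(143,181),(164,300),(35,328)]
P=[onz('top0',180+u/2.9,120+v/2.9,.042) for u,v in cs];print(np.round(P,3),np.mean(P,0))
for i in range(4):
    e=P[(i+1)%4]-P[i];print(np.linalg.norm(e),np.degrees(np.arctan2(e[1],e[0])))
s=arm.observe();print(cv2.Rodrigues(s['ee_rot'])[0].round(3))
for c in [(448,128),(470,128),(422,130),(426,188),(470,186), (676,110),(718,115),(659,164),(688,173),(710,165)]: print(c,onz('top0',180+c[0]/2.9,120+c[1]/2.9,.08).round(4))
```

```text
near [ 0.56299414 -0.03723867  0.07549557] 0.0031509347462304973
far [ 0.55691261 -0.28544712  0.07509095] 0.0029100651561133417
gtop [0.44545963 0.10727036 0.11143174] 0.0020044657169986514
[ 0.5601368  -0.03743546  0.08      ] [ 0.56180732 -0.03171975  0.08      ]
[ 0.55407233 -0.28439948  0.08      ] [ 0.55538067 -0.27728991  0.08      ]
[0.44417027 0.1069028  0.113     ] [0.44579176 0.10891781 0.113     ]
[[0.555 0.4   0.042]
 [0.566 0.272 0.042]
 [0.442 0.257 0.042]
 [0.425 0.386 0.042]] [0.49708526 0.32845725 0.042     ]
0.12809602625812005 -84.85486471729743
0.12572966558742865 -172.95765997845302
0.13021066769752615 97.24529673559775
0.13044999002574073 6.083027784103926
[[ 0.947  0.322 -0.   ]
 [ 0.322 -0.947  0.001]
 [-0.    -0.001 -1.   ]]
(448, 128) [ 0.5826 -0.0416  0.08  ]
(470, 128) [ 0.5806 -0.0634  0.08  ]
(422, 130) [ 0.5829 -0.0156  0.08  ]
(426, 188) [ 0.5231 -0.014   0.08  ]
(470, 186) [ 0.5212 -0.0575  0.08  ]
(676, 110) [ 0.5804 -0.2708  0.08  ]
(718, 115) [ 0.5714 -0.3119  0.08  ]
(659, 164) [ 0.5264 -0.2464  0.08  ]
(688, 173) [ 0.5147 -0.2738  0.08  ]
(710, 165) [ 0.5208 -0.2967  0.08  ]
```

```bash
python3 -m crank '[[1,0.04,0.07,0,-0.1],[1,0.05,0.09,0,-0.1],[1,0.05,0.09,0,-0.1],[1,0.05,0.09,0,-0.06],[1,0.05,0.09,0,0],[1,0.05,0.09,0,0],[1,0.05,0.09,0,0],[1,0.05,0.09,0,0]]' 20
python3 -m crank '[[1,0.04,0.095,0,0],[1,0.04,0.095,0,0],[1,0.04,0.095,0,0],[1,0.04,0.095,0,0],[1,0.04,0.095,0,0],[1,0.04,0.095,0,0],[1,0.01,0.095,0,0],[1,0,0.09,0,0]]'
```

```text
clock: 0.82
position: [0.3576, -0.3098, 0.2438]
ee_rot: [3.14, -0.077, 0.0]
force: [0.4, -0.2, -0.0]
width: 1.003
clock: 1.48
position: [0.4579, -0.0073, 0.2437]
ee_rot: [-3.14, 0.076, -0.001]
force: [0.8, -0.5, 0.1]
width: 0.998
```

```bash
python3 -m crank '[[1,-0.01,0.09,0,0],[1,-0.01,0.09,0,0],[1,-0.01,0.08,0,0],[1,0,0,0,0],[1,0,0,0,0],[1,0,0,0,0],[1,0,0,0,0],[1,0,0,0,0]]'
python3 - <<'E'
from h import *
snap('wrist','w1');s=arm.observe();print(s['position'],s['ee_rot'])
print(proj('w1',(.445,.107,.113),True))
E
```

```text
clock: 2.15
position: [0.4454, 0.0929, 0.2436]
ee_rot: [3.14, -0.081, -0.0]
force: [-0.7, -0.1, 0.0]
width: 1.0
[0.44538402 0.0930163  0.24367812] [ 3.14017799e+00 -8.08817621e-02 -1.82555210e-04]
(np.float64(309.79259255822024), np.float64(197.84002721243942))
```

View pics/w1.png

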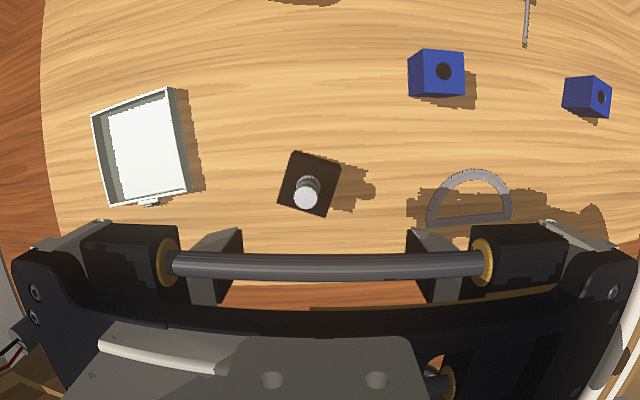

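The wrist view shows the gauge's top at about (306,197), the bores at (443,71) and (600,97), and the tray at left. I'll refine these by masks.

Run:
```python
from h import *
im=np.load('pics/w1.npy');g=im.min(2)
sub=np.zeros_like(g);sub[180:212,290:322]=g[180:212,290:322]
m=(sub>150).astype(np.uint8);n,l,s,c=cv2.connectedComponentsWithStats(m);i=1+s[1:,4].argmax();print('gt',s[i],c[i],onz('w1',*c[i],.113,True))
x=im.max(2)
for b in((433,455,60,82),(592,610,88,108)):
    p=x[b[2]:b[3],b[0]:b[1]];m=(p<75).astype(np.uint8);n,l,s,c=cv2.connectedComponentsWithStats(m)
    for i in range(1,n):
        if s[i,4]>15: q=c[i]+[b[0],b[2]];print(b,s[i],q,onz('w1',*q,.08,True))
t=[(92,116),(167,87),(191,190),(109,206)]
P=np.array([onz('w1',u,v,.042,True) for u,v in t]);print(P.round(3),P.mean(0))
big=cv2.resize(im[150:230,260:360],None,fx=6,fy=6,interpolation=cv2.INTER_CUBIC);cv2.imwrite('pics/c2.png',big[...,::-1])
```

```text
gt [294 187  23  22 408] [305.05147059 197.38235294] [0.4456478  0.11126567 0.113     ]
(433, 455, 60, 82) [  3   3  15  17 191] [443.11518325  71.02617801] [ 0.56292152 -0.03328929  0.08      ]
(592, 610, 88, 108) [ 6  3  6 13 63] [600.42857143  96.58730159] [ 0.55673316 -0.27980408  0.08      ]
[[0.556 0.401 0.042]
 [0.572 0.275 0.042]
 [0.445 0.255 0.042]
 [0.431 0.392 0.042]] [0.50091978 0.33056872 0.042     ]
```

View pics/c2.png

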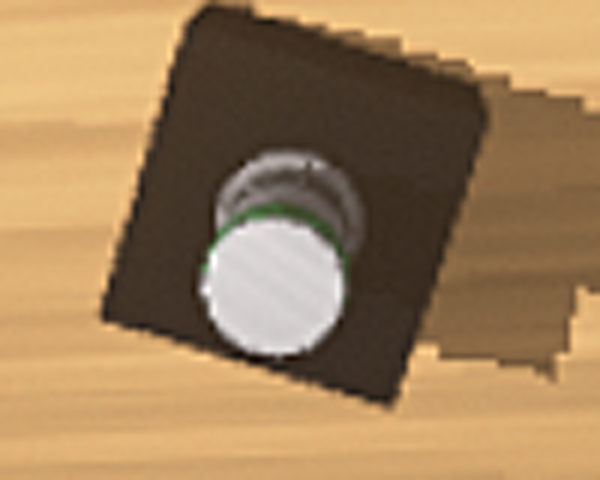

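```bash
python3 -m crank '[[1,0,0.024,-0.05,0],[1,0,0.02,-0.07,0],[1,0,0,-0.07,0],[1,0,0,-0.07,0],[1,0,0,-0.06,0],[1,0,0,-0.04,0],[1,0,0,-0.016,0],[1,0,0,0,0]]' 12
python3 -m crank '[[0.1,0,0,0,0],[0.1,0,0,0,0],[0.1,0,0,0,0],[0.1,0,0,0,0],[0.1,0,0,0,0],[0.1,0,0,0,0],[0.1,0,0,0,0],[0.1,0,0,0,0]]' 12
```

```text
clock: 2.87
position: [0.4445, 0.111, 0.0922]
ee_rot: [3.14, -0.079, -0.004]
force: [-0.6, -0.2, 0.1]
width: 1.004
clock: 3.53
position: [0.4453, 0.1119, 0.0935]
ee_rot: [3.141, -0.077, 0.0]
force: [-0.1, 0.3, -0.2]
width: 0.47
```

```bash
python3 -m crank '[[0.1,0,0,0,0],[0.1,0,0,0,0],[0.1,0,0,0,0],[0.1,0,0,0,0],[0.1,0,0,0,0],[0.1,0,0,0,0],[0.1,0,0,0,0],[0.1,0,0,0,0]]' 12
python3 - <<'E'
from h import *
snap('wrist','w2');s=arm.observe();print(s['position'],s['ee_rot'],s['force'],s['width'])
E
```

```text
clock: 4.2
position: [0.4451, 0.1118, 0.0933]
ee_rot: [3.141, -0.077, -0.0]
force: [-0.4, 0.4, -0.9]
width: 0.238
[0.4451701  0.11186886 0.09330877] [ 3.14062382e+00 -7.73723936e-02 -1.12570958e-04] [ 0.03525984 -0.55525996 -1.59322139] 0.2348028611584994
```

View pics/w2.png

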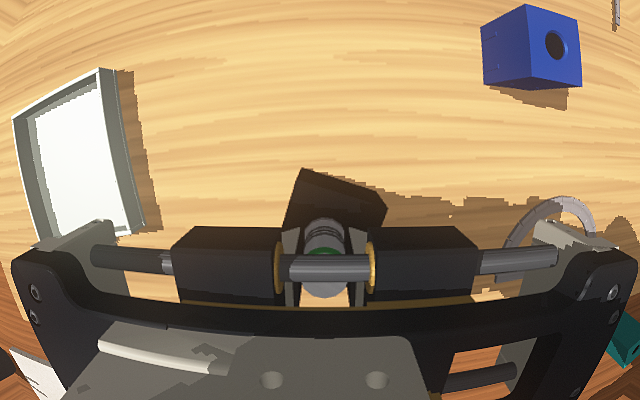

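The gauge is gripped: width 0.235 matches the 22 mm handle. Next I'll lift it and carry it over the nearer cartridge.

```bash
python3 -m crank '[[0.1,0,0,0.03,0],[0.1,0,0,0.05,0],[0.1,0,0,0.05,0],[0.1,0,0,0.05,0],[0.1,0.04,-0.05,0.04,0],[0.1,0.06,-0.07,0,0],[0.1,0.06,-0.08,0,0],[0.1,0.06,-0.08,0,0]]' 12
python3 -m crank '[[0.1,0.06,-0.07,0,0],[0.1,0.015,-0.02,0,0],[0.1,0,0,0,0],[0.1,0,0,0,0],[0.1,0,0,0,0],[0.1,0,0,0,0],[0.1,0,0,0,0],[0.1,0,0,0,0]]' 12
python3 - <<'E'
from h import *
snap('wrist','w3');s=arm.observe();print(s['position'],s['ee_rot'],s['force'],s['width'])
snap('side','s3')
im=np.load('pics/s3.npy');cv2.imwrite('pics/c3s.png',cv2.resize(im[80:220,230:370],None,fx=4,fy=4,interpolation=cv2.INTER_CUBIC)[...,::-1])
im=np.load('pics/w3.npy');cv2.imwrite('pics/c3.png',cv2.resize(im[120:270,220:420],None,fx=4,fy=4,interpolation=cv2.INTER_CUBIC)[...,::-1])
E
```

```text
clock: 4.92
position: [0.5342, -0.0011, 0.182]
ee_rot: [-3.141, 0.075, -0.002]
force: [-0.6, -0.3, -0.9]
width: 0.235
clock: 5.58
position: [0.5629, -0.0352, 0.1815]
ee_rot: [-3.141, 0.075, -0.0]
force: [0.6, 0.3, -1.6]
width: 0.238
[ 0.56296816 -0.03539123  0.18151877] [-3.14064174e+00  7.55885163e-02 -2.15034779e-04] [ 0.32589362  0.29113828 -0.99153045] 0.24320919328431465
```

View pics/c3.png

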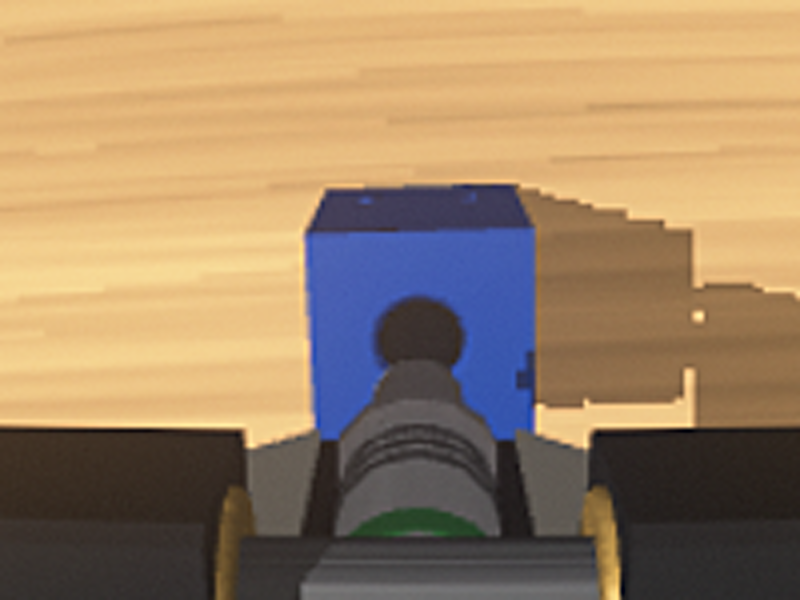

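View pics/c3s.png

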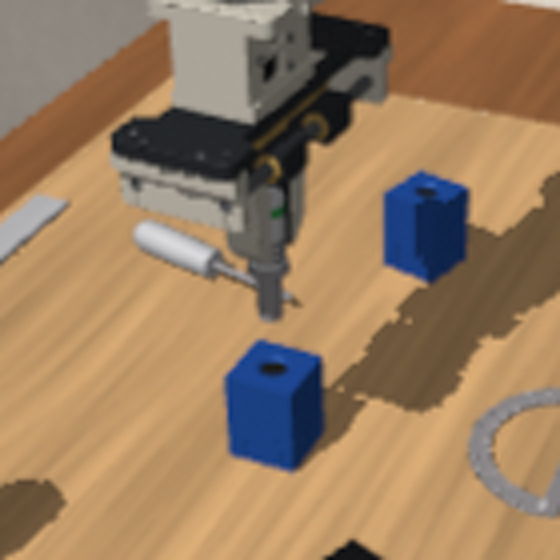

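```bash
cat >> h.py <<'E'
def circ(f,x,y,z,r,fish=True):
    a=np.linspace(0,2*np.pi,73);P=np.array([proj(f,(x+r*np.cos(t),y+r*np.sin(t),z),fish) for t in a]);return P
E
python3 - <<'E'
from h import *
im=cv2.imread('pics/c3.png')
s=np.array([.56297,-.03539])
for x,y,z,r,col in((.5629,-.0345,.08,.0088,(0,255,255)),(s[0],s[1],.117,.006,(0,0,255)),(s[0],s[1],.119,.008,(0,0,255)),(s[0],s[1],.151,.013,(0,255,0))):
    P=(circ('w3',x,y,z,r)-[220,120]+.5)*4-.5;print(P.min(0),P.max(0))
    cv2.polylines(im,[P.round().astype(int)],True,col,1)
cv2.imwrite('pics/c3b.png',im)
E
```

```text
[377.26276698 300.68869011] [463.81651084 384.06920092]
[391.63124402 365.99260484] [460.37001328 431.27370771]
[379.83404618 358.13846649] [472.2962465  445.85686816]
[339.83870887 386.7271268 ] [514.8275657  549.25484351]
```

View pics/c3b.png

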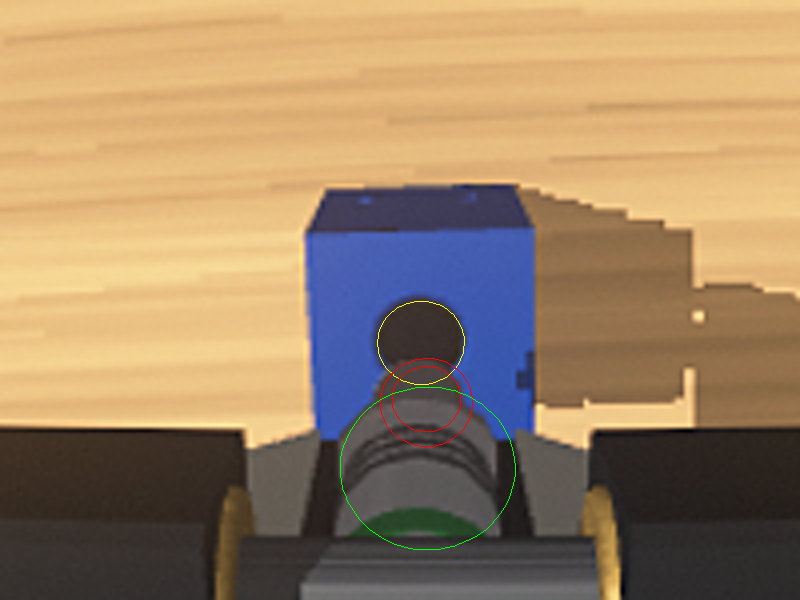

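Run:
```python
from h import *
im=cv2.resize(np.load('pics/s3.npy')[110:200,260:350],None,fx=6.6,fy=6.6,interpolation=cv2.INTER_CUBIC)[...,::-1].copy()
s=np.array([.56297,-.03539])
for z in (.117,.151,.156,.201,.1645):
    q=(np.array(proj('s3',(s[0],s[1],z)))-[260,110]+.5)*6.6;print(z,q)
    cv2.drawMarker(im,tuple(q.astype(int)),(0,0,255),0,10)
cv2.imwrite('pics/c3c.png',im)
im=cv2.resize(np.load('pics/w2.npy')[160:310,240:400],None,fx=4,fy=4,interpolation=cv2.INTER_CUBIC)[...,::-1].copy()
cv2.imwrite('pics/c2b.png',im)
for z in (.063,.068,.113):
  P=(circ('w2',.4452,.1118,z,.013)-[240,160]+.5)*4;print(P.min(0),P.max(0))
```

```text
0.117 [253.15899143 324.43179386]
0.151 [249.54139312 245.75501975]
0.156 [248.99456263 233.86236181]
0.201 [243.89134786 122.8758892 ]
0.1645 [248.05592534 213.44855465]
[259.13219946 228.09854227] [434.32158322 390.75476949]
[257.04358479 238.81380932] [436.83839962 405.00461997]
[232.34960098 369.45172636] [466.57130084 572.29797118]
```

View pics/c3c.png

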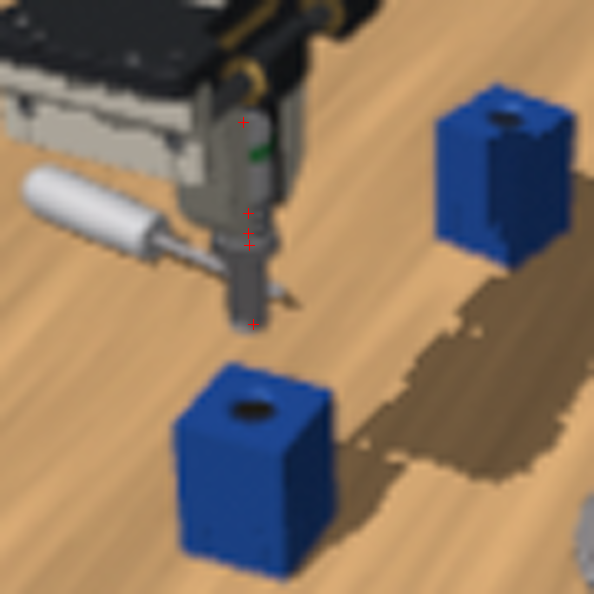

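View pics/c2b.png

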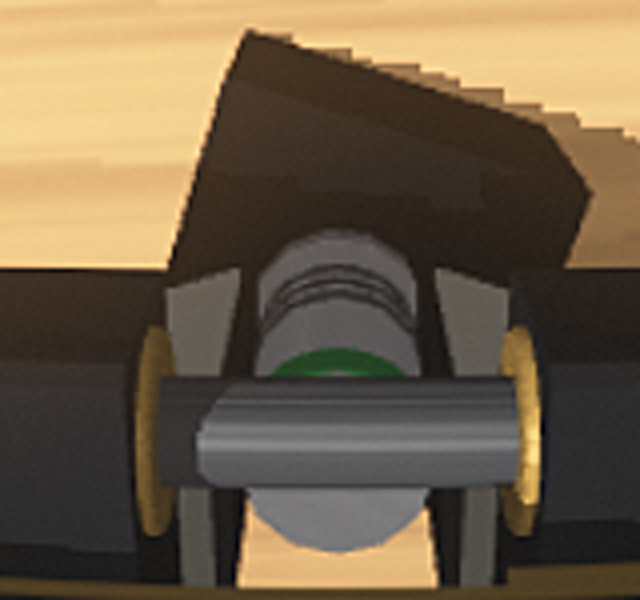

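Run:
```python
from h import *
print((np.array(proj('s3',(.56297,-.03539,.08)))-[260,110]+.5)*6.6)
a=np.load('pics/w2.npy')[205:265,290:360];b=np.load('pics/w3.npy')[185:265,290:360]
A=cv2.resize(np.vstack([a,b])[:, :],None,fx=1,fy=1)
A=np.hstack([cv2.copyMakeBorder(a,20,0,0,0,cv2.BORDER_CONSTANT),b])
A=cv2.resize(A,None,fx=5.6,fy=5.6,interpolation=cv2.INTER_NEAREST)
A=cv2.convertScaleAbs(A,alpha=1.6,beta=10)
cv2.imwrite('pics/c4.png',A[...,::-1])
```

```text
[256.90628758 405.92928134]
```

View pics/c4.png

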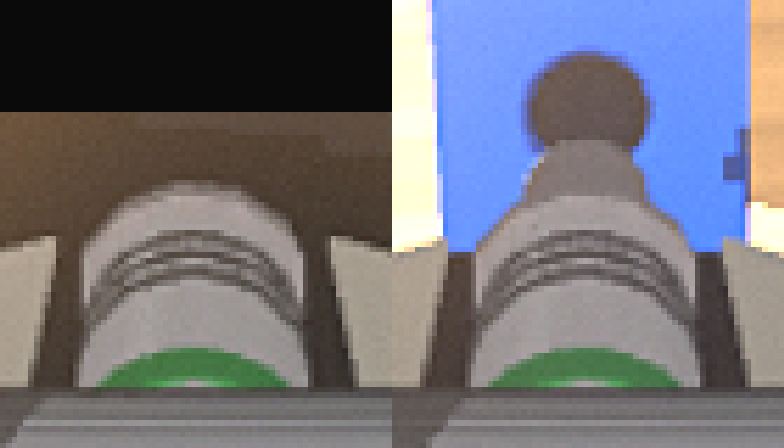

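```bash
python3 -m crank '[[0.1,0,0,-0.02,0],[0.1,0,0,-0.02,0],[0.1,0,0,-0.02,0],[0.1,0,0,-0.016,0],[0.1,0,0,0,0],[0.1,0,0,0,0],[0.1,0,0,0,0],[0.1,0,0,0,0]]' 12
python3 - <<'E'
from h import *
snap('wrist','w5');s=arm.observe();print(s['position'],s['ee_rot'],s['force'],s['width'])
snap('side','s5')
b=np.load('pics/w5.npy')[170:250,285:365];b=cv2.convertScaleAbs(cv2.resize(b,None,fx=7,fy=7,interpolation=cv2.INTER_CUBIC),alpha=1.6,beta=10)
c=cv2.resize(np.load('pics/s5.npy')[130:186,276:332],None,fx=10,fy=10,interpolation=cv2.INTER_CUBIC)
cv2.imwrite('pics/c5a.png',b[...,::-1]);cv2.imwrite('pics/c5b.png',c[...,::-1])
E
```

```text
clock: 6.35
position: [0.5635, -0.0361, 0.1513]
ee_rot: [-3.141, 0.077, -0.001]
force: [0.5, 0.3, -1.4]
width: 0.237
[ 0.56350311 -0.03613851  0.15131306] [ 3.14063049e+00 -7.74907133e-02  1.10553648e-03] [-0.27191251 -0.33456438 -0.79129259] 0.23766456183844406
```

View pics/c5a.png

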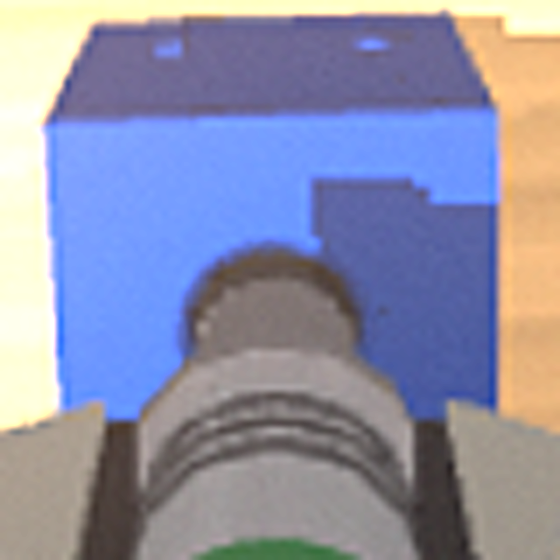

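View pics/c5b.png

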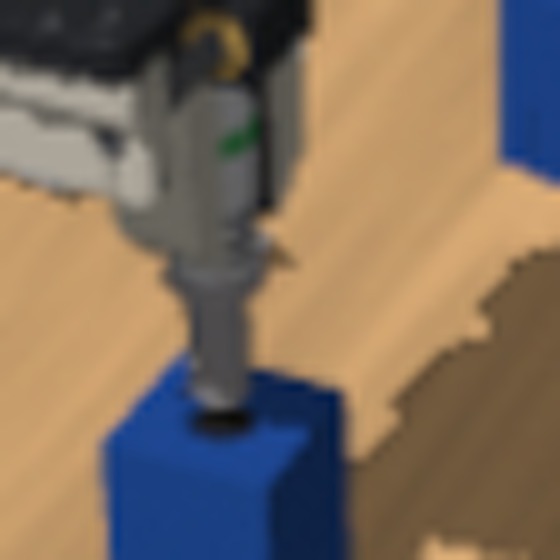

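Both views show the pin lined up with the bore to about 1 mm: in the wrist crop both sit at x≈275, in the side crop at 219 and 222. Next I'll lower gently and watch the force.

```bash
python3 -m crank '[[0.1,0,0,-0.006,0],[0.1,0,0,-0.006,0],[0.1,0,0,-0.005,0],[0.1,0,0,-0.005,0],[0.1,0,0,-0.005,0],[0.1,0,0,0,0],[0.1,0,0,0,0],[0.1,0,0,0,0]]' 12
```

```text
clock: 7.12
position: [0.5632, -0.0361, 0.1402]
ee_rot: [3.141, -0.077, -0.0]
force: [-0.7, 0.1, -0.8]
width: 0.238
```

```bash
python3 -m crank '[[0.1,0,0,-0.005,0],[0.1,0,0,-0.005,0],[0.1,0,0,-0.005,0],[0.1,0,0,-0.005,0],[0.1,0,0,-0.004,0],[0.1,0,0,-0.004,0],[0.1,0,0,0,0],[0.1,0,0,0,0]]' 12
```

```text
clock: 7.78
position: [0.5632, -0.0362, 0.1288]
ee_rot: [3.141, -0.077, -0.0]
force: [0.5, -0.2, -0.5]
width: 0.235
```

Tip is about 15.5 mm deep with no force. Next I'll go across the bush depth in fine steps.

```bash
python3 -m crank '[[0.1,0,0,-0.003,0],[0.1,0,0,-0.003,0],[0.1,0,0,-0.002,0],[0.1,0,0,0,0],[0.1,0,0,-0.002,0],[0.1,0,0,0,0],[0.1,0,0,0,0],[0.1,0,0,0,0]]' 12
```

```text
clock: 8.45
position: [0.5646, -0.0362, 0.1268]
ee_rot: [3.14, -0.078, 0.006]
force: [-1.9, -1.0, 13.3]
width: 0.238
```

It stopped at about 17 mm depth with 14 N. That suggests the near cartridge is tight, but I'll confirm with the other one. Withdrawing.

```bash
python3 -m crank '[[0.1,0,0,0.01,0],[0.1,0,0,0.02,0],[0.1,0,0,0.03,0],[0.1,0,0,0.03,0],[0.1,0,0,0.03,0],[0.1,0,0,0.03,0],[0.1,0,0,0,0],[0.1,0,0,0,0]]' 12
python3 -m crank '[[0.1,0,-0.04,0,0],[0.1,0,-0.08,0,0],[0.1,0,-0.1,0,-0.04],[0.1,0,-0.1,0,-0.06],[0.1,0,-0.1,0,-0.06],[0.1,-0.01,-0.1,0,0],[0.1,-0.01,-0.08,0,0],[0.1,0,-0.014,0,0]]' 12
python3 - <<'E'
from h import *
snap('side','s6');snap('wrist','w6');s=arm.observe();print(s['position'],s['ee_rot'],s['force'],s['width'])
cv2.imwrite('pics/c6a.png',cv2.resize(np.load('pics/w6.npy')[120:280,210:430],None,fx=3.5,fy=3.5,interpolation=cv2.INTER_CUBIC)[...,::-1])
cv2.imwrite('pics/c6b.png',cv2.resize(np.load('pics/s6.npy')[60:220,260:400],None,fx=3.7,fy=3.7,interpolation=cv2.INTER_CUBIC)[...,::-1])
E
```

```text
clock: 9.12
position: [0.5635, -0.0361, 0.1854]
ee_rot: [3.141, -0.077, 0.002]
force: [1.0, 0.0, -0.7]
width: 0.237
clock: 9.78
position: [0.5521, -0.29, 0.1835]
ee_rot: [3.118, -0.353, -0.004]
force: [0.1, -1.2, -1.2]
width: 0.231
[ 0.55377636 -0.28428566  0.18357641] [ 3.12195133 -0.34678582 -0.0031952 ] [ 0.64444939  1.68125757 -0.75077215] 0.23722131000812746
```

View pics/c6a.png

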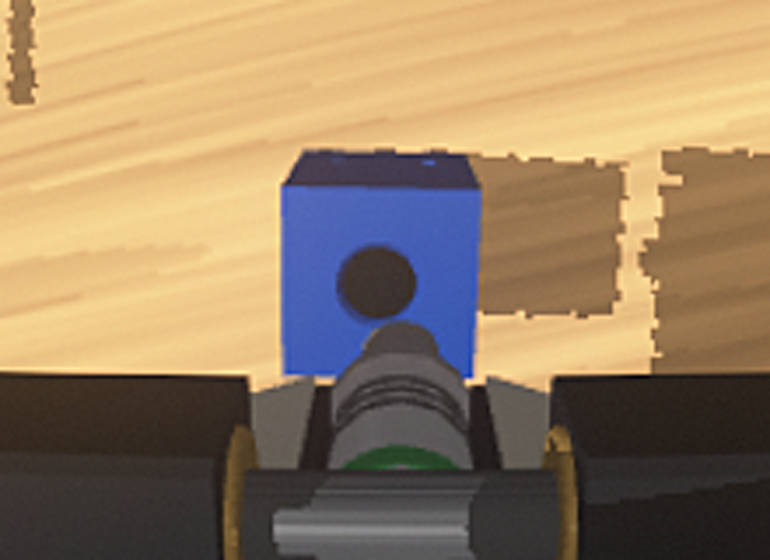

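View pics/c6b.png

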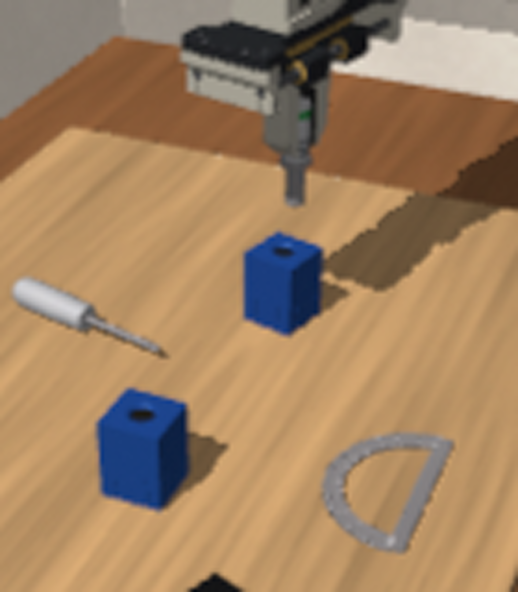

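```bash
python3 -m crank '[[0.1,0.008,0.003,-0.02,0],[0.1,0,0,-0.02,0],[0.1,0,0,-0.02,0],[0.1,0,0,-0.01,0],[0.1,0,0,0,0],[0.1,0,0,0,0],[0.1,0,0,0,0],[0.1,0,0,0,0]]' 12
python3 - <<'E'
from h import *
snap('wrist','w7');s=arm.observe();print(s['position'],s['ee_rot'],s['force'],s['width'])
snap('side','s7')
b=np.load('pics/w7.npy')[170:250,285:365];b=cv2.convertScaleAbs(cv2.resize(b,None,fx=7,fy=7,interpolation=cv2.INTER_CUBIC),alpha=1.6,beta=10)
c=cv2.resize(np.load('pics/s7.npy')[90:146,310:366],None,fx=10,fy=10,interpolation=cv2.INTER_CUBIC)
cv2.imwrite('pics/c7a.png',b[...,::-1]);cv2.imwrite('pics/c7b.png',c[...,::-1])
E
```

```text
clock: 10.55
position: [0.5587, -0.2806, 0.1574]
ee_rot: [3.123, -0.34, 0.001]
force: [0.6, -0.6, -1.1]
width: 0.239
[ 0.55863896 -0.28065245  0.15738922] [ 3.12282668e+00 -3.40024139e-01  1.16872119e-03] [-0.04929922  0.78854001 -0.79559422] 0.23547844262725956
```

View pics/c7a.png

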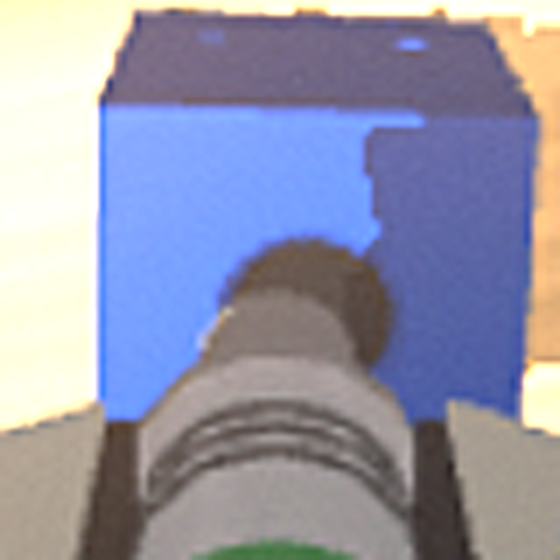

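View pics/c7b.png

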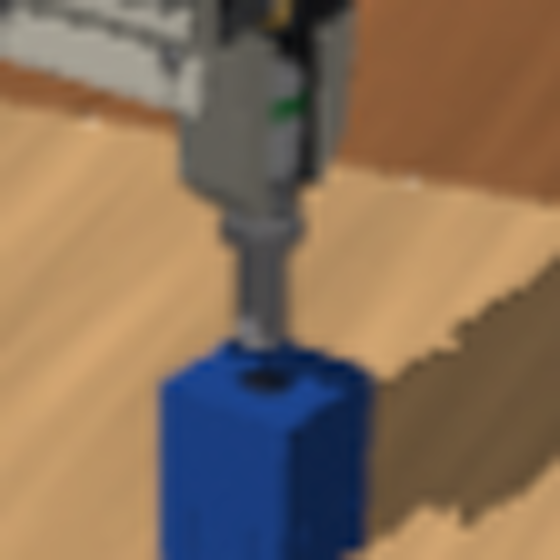

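The wrist view shows the bore 2.7 mm to the image right of the pin. The correction to (0.557, -0.283) agrees with what the cameras gave earlier.

```bash
python3 -m crank '[[0.1,-0.0037,-0.006,0,0],[0.1,0,0,0,0],[0.1,0,0,-0.008,0],[0.1,0,0,-0.008,0],[0.1,0,0,-0.005,0],[0.1,0,0,0,0],[0.1,0,0,0,0],[0.1,0,0,0,0]]' 12
python3 - <<'E'
from h import *
snap('wrist','w8');s=arm.observe();print(s['position'],s['ee_rot'],s['force'],s['width'])
b=np.load('pics/w8.npy')[170:250,285:365];b=cv2.convertScaleAbs(cv2.resize(b,None,fx=7,fy=7,interpolation=cv2.INTER_CUBIC),alpha=1.6,beta=10)
cv2.imwrite('pics/c8a.png',b[...,::-1])
E
```

```text
clock: 11.32
position: [0.557, -0.2829, 0.1485]
ee_rot: [-3.123, 0.34, 0.0]
force: [0.1, -0.0, -0.5]
width: 0.24
[ 0.55699382 -0.28295636  0.14860544] [ 3.12309271e+00 -3.39896986e-01  1.49349982e-04] [-0.44095067 -0.26527583 -1.98788214] 0.2347252263854367
```

View pics/c8a.png

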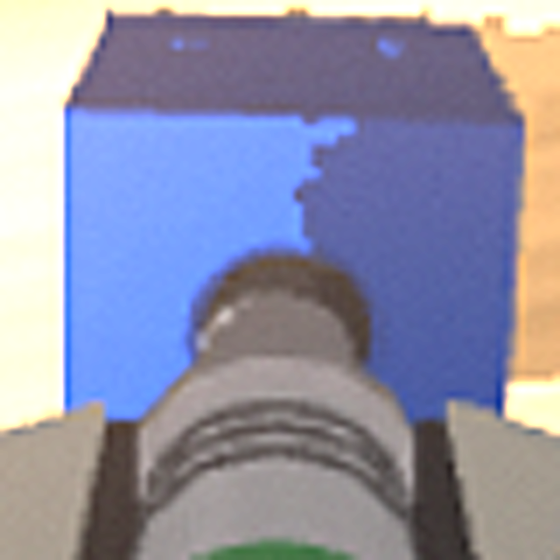

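The pin is centred on the bore (280 against 282). Lowering now.

```bash
python3 -m crank '[[0.1,0,0,-0.007,0],[0.1,0,0,-0.007,0],[0.1,0,0,-0.006,0],[0.1,0,0,0,0],[0.1,0,0,0,0],[0.1,0,0,0,0],[0.1,0,0,0,0],[0.1,0,0,0,0]]' 12
python3 -m crank '[[0.1,0,0,-0.006,0],[0.1,0,0,-0.006,0],[0.1,0,0,-0.006,0],[0.1,0,0,-0.006,0],[0.1,0,0,-0.002,0],[0.1,0,0,0,0],[0.1,0,0,0,0],[0.1,0,0,0,0]]' 12
```

```text
clock: 12.03
position: [0.5569, -0.283, 0.1406]
ee_rot: [3.123, -0.34, 0.0]
force: [0.4, -1.8, -1.5]
width: 0.235
clock: 12.7
position: [0.5568, -0.2828, 0.13]
ee_rot: [-3.123, 0.34, 0.001]
force: [0.1, -1.3, -0.7]
width: 0.233
```

```bash
python3 -m crank '[[0.1,0,0,-0.003,0],[0.1,0,0,-0.003,0],[0.1,0,0,-0.003,0],[0.1,0,0,-0.002,0],[0.1,0,0,0,0],[0.1,0,0,0,0],[0.1,0,0,0,0],[0.1,0,0,0,0]]' 12
```

```text
clock: 13.37
position: [0.5569, -0.2828, 0.1257]
ee_rot: [-3.123, 0.34, 0.0]
force: [0.1, -0.5, -1.4]
width: 0.238
```

```bash
python3 -m crank '[[0.1,0,0,-0.005,0],[0.1,0,0,-0.005,0],[0.1,0,0,-0.005,0],[0.1,0,0,-0.005,0],[0.1,0,0,-0.005,0],[0.1,0,0,-0.005,0],[0.1,0,0,0,0],[0.1,0,0,0,0]]' 12
```

```text
clock: 14.03
position: [0.5567, -0.2827, 0.1134]
ee_rot: [-3.123, 0.34, 0.001]
force: [0.6, -0.3, -1.6]
width: 0.237
```

```bash
python3 -m crank '[[0.1,0,0,-0.003,0],[0.1,0,0,-0.002,0],[0.1,0,0,-0.002,0],[0.1,0,0,-0.002,0],[0.1,0,0,0,0],[0.1,0,0,0,0],[0.1,0,0,0,0],[0.1,0,0,0,0]]' 12
```

```text
clock: 14.7
position: [0.5569, -0.2828, 0.1101]
ee_rot: [-3.123, 0.34, 0.0]
force: [-0.4, 0.4, -0.2]
width: 0.232
```

```bash
python3 -m crank '[[0.1,0,0,-0.002,0],[0.1,0,0,-0.001,0],[0.1,0,0,0,0],[0.1,0,0,0,0],[0.1,0,0,0,0],[0.6,0,0,0,0],[0.6,0,0,0,0],[0.6,0,0,0,0]]' 12
python3 -m crank '[[0.6,0,0,0,0],[0.6,0,0,0,0],[0.6,0,0,0.02,0],[0.6,0,0,0.04,0],[0.8,0,0,0.06,0],[1,0,0,0.06,0],[1,0,0,0.06,0],[1,0,0,0,0]]' 12
python3 - <<'E'
from h import *
snap('wrist','w9');s=arm.observe();print(s['position'],s['ee_rot'],s['force'],s['width'])
snap('side','s9')
c=cv2.resize(np.load('pics/s9.npy')[80:210,270:400],None,fx=4.5,fy=4.5,interpolation=cv2.INTER_CUBIC)
cv2.imwrite('pics/c9.png',c[...,::-1])
E
```

```text
clock: 15.37
position: [0.5569, -0.2829, 0.1089]
ee_rot: [3.123, -0.34, -0.0]
force: [0.0, 0.2, 0.2]
width: 0.408
clock: 16.03
position: [0.5594, -0.2838, 0.2107]
ee_rot: [3.121, -0.34, 0.012]
force: [1.1, -0.4, -0.0]
width: 0.843
[ 0.55852989 -0.28353863  0.2083907 ] [ 3.12145648 -0.33994074  0.00845999] [ 0.45564075  0.93726165 -0.43308348] 0.8899334133121445
```

View pics/w9.png

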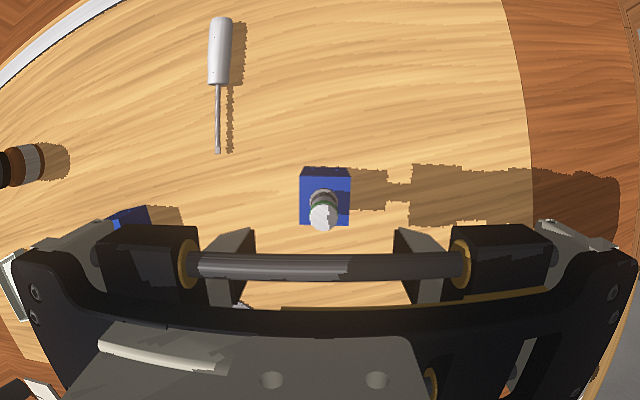

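View pics/c9.png

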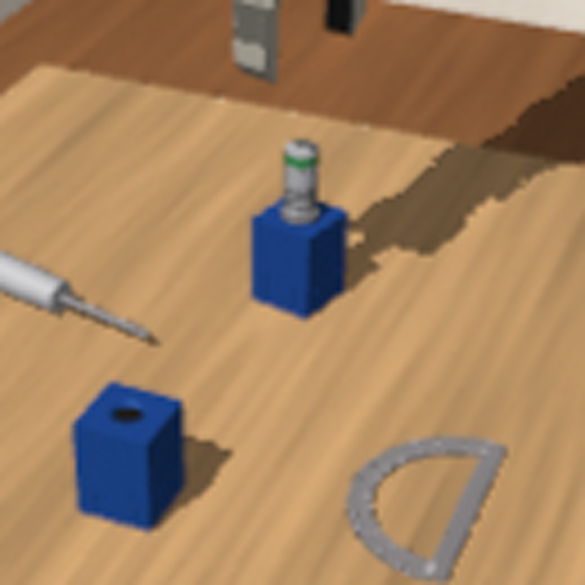

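The gauge stands fully home in the far cartridge with its collar on the top face. Now for the tight cartridge.

```bash
python3 -m crank '[[1,0.002,0.06,0,0.08],[1,0.002,0.1,0,0.08],[1,0.002,0.1,0,0],[1,0.002,0.1,0,0],[1,0.002,0.1,0,0],[1,0.002,0.1,0,0],[1,0,0.05,0,0],[1,0,0.007,0,0]]' 30
python3 -m crank '[[1,0,0,0,0],[1,0,0,0,0],[1,0,0,0,0],[1,0,0,0,0],[1,0,0,0,0],[1,0,0,0,0],[1,0,0,0,0],[1,0,0,0,0]]' 30
python3 - <<'E'
from h import *
snap('wrist','w10');s=arm.observe();print(s['position'],s['ee_rot'],s['force'],s['width'])
im=np.load('pics/w10.npy');cv2.imwrite('pics/c10.png',cv2.resize(im[120:260,220:420],None,fx=4,fy=4,interpolation=cv2.INTER_CUBIC)[...,::-1])
b=(250,400,130,240);x=im.max(2);p=x[b[2]:b[3],b[0]:b[1]];n,l,st,c=cv2.connectedComponentsWithStats((p<75).astype(np.uint8))
for i in range(1,n):
    if st[i,4]>60: q=c[i]+[b[0],b[2]];print(st[i],q,onz('w10',*q,.08,True))
E
```

```text
clock: 16.8
position: [0.5609, -0.0298, 0.2042]
ee_rot: [-3.138, 0.065, 0.003]
force: [0.6, -0.2, -0.1]
width: 1.001
clock: 17.47
position: [0.5617, -0.0365, 0.2049]
ee_rot: [3.141, -0.078, -0.0]
force: [0.4, -0.8, -0.4]
width: 0.998
[ 0.561744   -0.03631632  0.20496258] [ 3.14059421e+00 -7.77622828e-02  1.02026298e-04] [-0.50392236 -0.26374846  0.77076186] 1.0011692874618014
[ 64  57  19  19 280] [323.08928571 196.22857143] [ 0.56364911 -0.03440638  0.08      ]
```

View pics/c10.png

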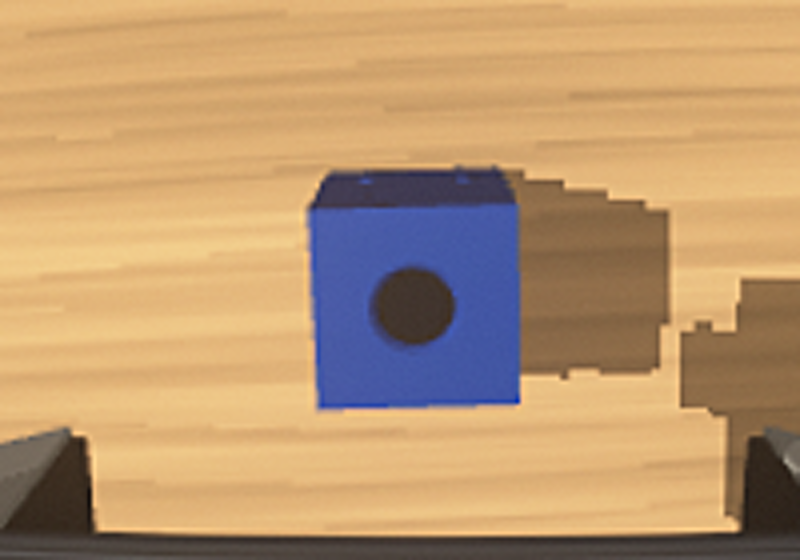

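The cartridge is square to the jaws and centred: bore at (323,196), edges level. Descending.

```bash
python3 -m crank '[[1,0.004,0,-0.05,0],[1,0,0,-0.07,0],[1,0,0,-0.07,0],[1,0,0,-0.07,0],[1,0,0,-0.06,0],[1,0,0,-0.0375,0],[1,0,0,0,0],[1,0,0,0,0]]' 30
python3 -m crank '[[0.3,0,0,0,0],[0.3,0,0,0,0],[0.3,0,0,0,0],[0.3,0,0,0,0],[0.3,0,0,0,0],[0.3,0,0,0,0],[0.3,0,0,0,0],[0.3,0,0,0,0]]' 30
python3 -m crank '[[0.3,0,0,0,0],[0.3,0,0,0,0],[0.3,0,0,0,0],[0.3,0,0,0.01,0],[0.3,0,0,0.02,0],[0.3,0,0,0.03,0],[0.3,0,0,0.04,0],[0.3,0,0,0.04,0]]' 30
```

```text
clock: 18.18
position: [0.5629, -0.036, 0.0616]
ee_rot: [-3.141, 0.077, 0.003]
force: [-0.0, -0.5, 0.9]
width: 0.999
clock: 18.85
position: [0.5633, -0.0361, 0.0621]
ee_rot: [3.141, -0.077, 0.0]
force: [-0.7, 0.1, 2.8]
width: 0.502
clock: 19.52
position: [0.5632, -0.0361, 0.1193]
ee_rot: [-3.141, 0.077, 0.0]
force: [-0.2, -0.1, -1.3]
width: 0.502
```

```bash
python3 -m crank '[[0.3,0,0.03,0.04,0],[0.3,-0.02,0.06,0.02,0],[0.3,-0.03,0.08,0,0],[0.3,-0.03,0.08,0,0],[0.3,-0.03,0.08,0,0],[0.3,-0.02,0.08,0,0],[0.3,-0.02,0.08,0,0],[0.3,-0.01,0.08,0,0]]' 30
python3 -m crank '[[0.3,0,0.08,0,0],[0.3,0,0.08,0,0],[0.3,0,0.07,0,0],[0.3,0,0.06,0,0],[0.3,0,0.05,0,0],[0.3,0,0,0,0],[0.3,0,0,0,0],[0.3,0,0,0,0]]' 30
python3 - <<'E'
from h import *
snap('wrist','w11');snap('top','t11');s=arm.observe();print(s['position'],s['ee_rot'],s['force'],s['width'])
cv2.imwrite('pics/c11.png',cv2.resize(np.load('pics/t11.npy')[140:290,140:340],None,fx=4,fy=4,interpolation=cv2.INTER_CUBIC)[...,::-1])
E
```

```text
clock: 20.18
position: [0.4982, 0.1934, 0.1432]
ee_rot: [-3.141, 0.077, -0.001]
force: [0.2, -0.6, -1.2]
width: 0.5
clock: 20.85
position: [0.4995, 0.327, 0.1424]
ee_rot: [3.14, -0.078, 0.0]
force: [0.6, -0.0, -2.0]
width: 0.499
[0.49974989 0.32633571 0.14227965] [ 3.13967766e+00 -8.00103257e-02  4.98961144e-04] [-0.14942787 -0.34031773 -1.83351972] 0.5019862222171533
```

View pics/w11.png

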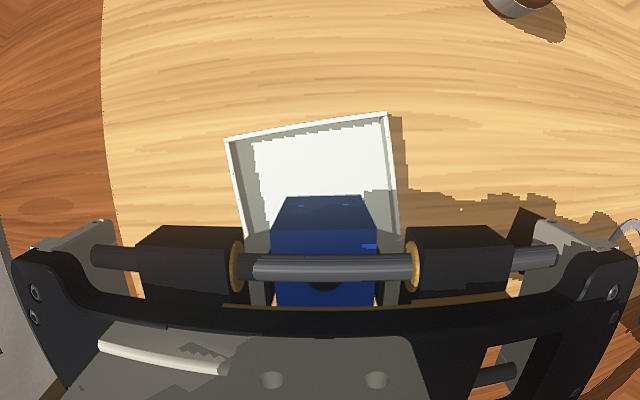

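View pics/c11.png

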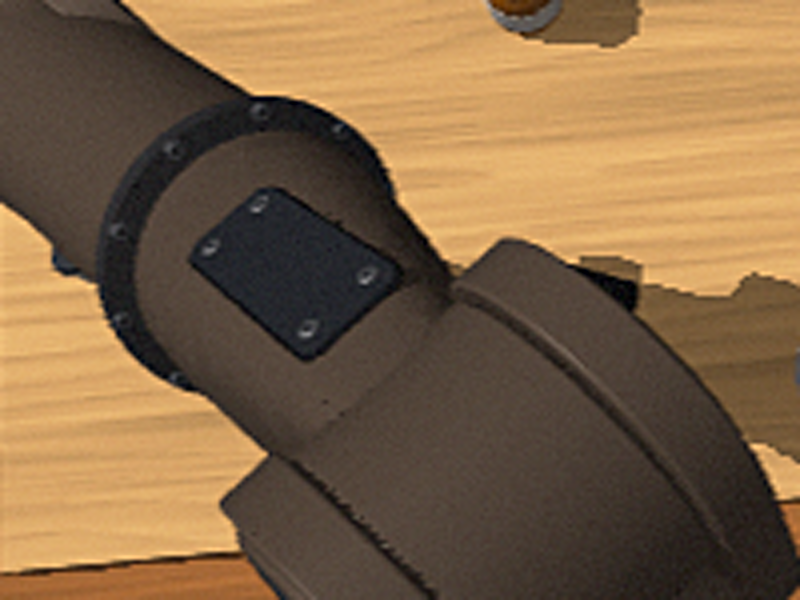

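```bash
python3 -m crank '[[0.3,0,0.003,-0.03,0],[0.3,0,0,-0.04,0],[0.3,0,0,-0.04,0],[0.3,0,0,-0.04,0],[0.3,0,0,-0.02,0],[0.3,0,0,-0.01,0],[0.3,0,0,0,0],[0.3,0,0,0,0]]' 30
python3 -m crank '[[0.3,0,0,-0.003,0],[0.3,0,0,-0.003,0],[0.3,0,0,-0.002,0],[0.3,0,0,-0.002,0],[0.3,0,0,0,0],[0.3,0,0,0,0],[0.3,0,0,0,0],[0.3,0,0,0,0]]' 30
python3 - <<'E'
from h import *
snap('side','s12');s=arm.observe();print(s['position'],s['force'])
cv2.imwrite('pics/c12.png',cv2.resize(np.load('pics/s12.npy')[170:370,150:350],None,fx=3,fy=3,interpolation=cv2.INTER_CUBIC)[...,::-1])
E
```

```text
clock: 21.62
position: [0.4996, 0.3291, 0.0702]
ee_rot: [-3.14, 0.078, -0.0]
force: [-0.5, -0.1, -1.6]
width: 0.502
clock: 22.28
position: [0.4995, 0.3291, 0.0661]
ee_rot: [-3.14, 0.077, -0.0]
force: [0.1, 0.4, -1.0]
width: 0.498
[0.49943353 0.32915698 0.06609977] [-0.13588161  0.28765596 -0.38317634]
```

View pics/c12.png

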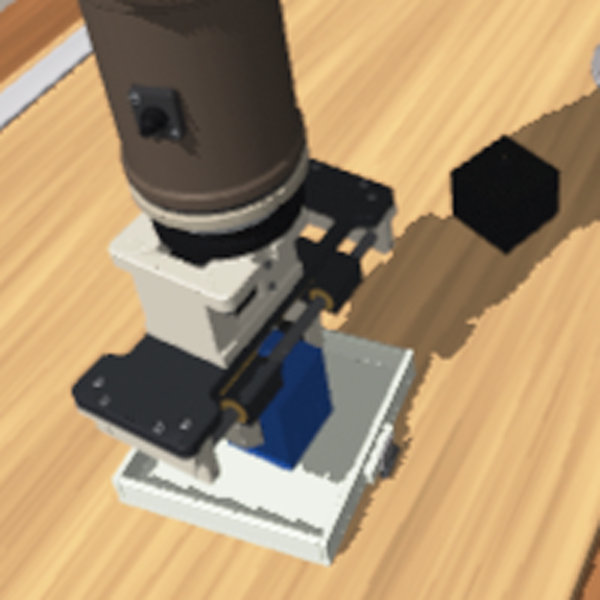

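```bash
python3 -m crank '[[0.3,0,0,-0.002,0],[0.3,0,0,0,0],[0.3,0,0,0,0],[0.3,0,0,0,0],[0.3,0,0,0,0],[0.3,0,0,0,0],[0.3,0,0,0,0],[0.3,0,0,0,0]]' 30
```

```text
clock: 23.0
position: [0.4995, 0.3292, 0.0661]
ee_rot: [-3.141, 0.077, -0.001]
force: [-2.1, -2.2, 8.6]
width: 0.501
```

The force rose to about 9 N, so the cartridge is on the tray floor. Releasing and rising.

```bash
python3 -m crank '[[0.8,0,0,0,0],[0.8,0,0,0,0],[0.8,0,0,0,0],[0.8,0,0,0,0],[0.8,0,0,0,0],[0.8,0,0,0,0],[0.8,0,0,0,0],[0.8,0,0,0,0]]' 30
python3 -m crank '[[0.8,0,0,0.02,0],[0.8,0,0,0.05,0],[0.8,0,0,0.08,0],[0.8,0,0,0.08,0],[0.8,0,0,0.08,0],[0.8,-0.04,-0.08,0.04,0],[0.8,-0.05,-0.09,0,0],[0.8,-0.05,-0.09,0,0]]' 30
python3 -m crank '[[0.8,-0.02,-0.09,0,0],[0.8,0,-0.09,0,0],[0.8,0,-0.09,0,0],[0.8,0,-0.09,0,0],[0.8,0,-0.09,0,0],[0.8,0,-0.05,0,0],[0.8,0,0,0,0],[0.8,0,0,0,0]]' 30
python3 - <<'E'
from h import *
snap('top','t13');snap('side','s13');s=arm.observe();print(s['position'],s['force'],s['clock'])
E
```

```text
clock: 23.67
position: [0.4993, 0.3291, 0.0651]
ee_rot: [3.141, -0.077, -0.0]
force: [0.2, -0.3, -0.9]
width: 0.802
clock: 24.33
position: [0.4432, 0.2249, 0.2068]
ee_rot: [-3.139, 0.076, -0.004]
force: [0.1, -0.7, -0.2]
width: 0.801
clock: 25.0
position: [0.4354, 0.0241, 0.2058]
ee_rot: [3.14, -0.082, 0.001]
force: [0.3, 0.8, 0.2]
width: 0.8
[0.43544256 0.02605972 0.2055786 ] [ 0.13535116  0.18344028 -0.17821173] 25.1
```

View pics/t13.png

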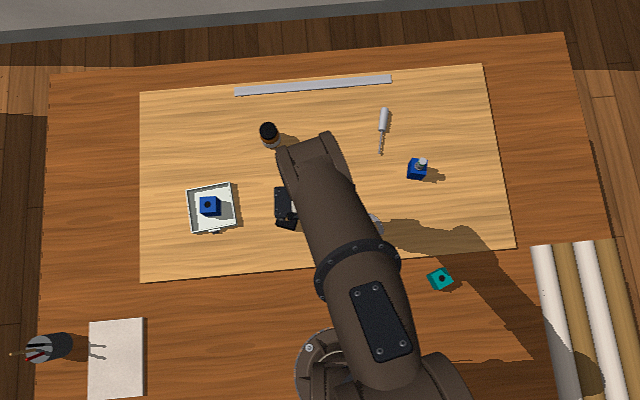

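View pics/s13.png

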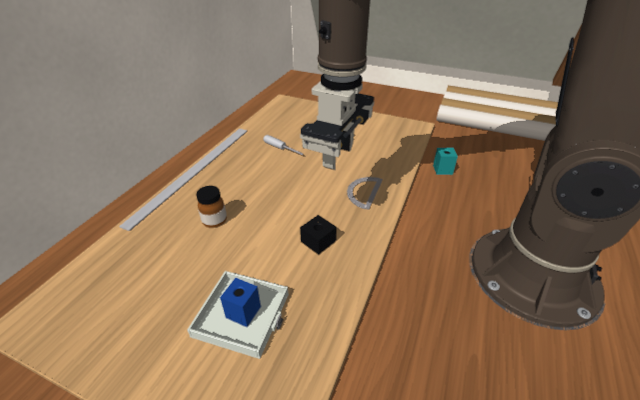

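Run:
```python
from h import *
print('exp gauge top',proj('t13',(.557,-.283,.130)),'bore tray exp',proj('t13',(.4995,.329,.084)))
print('side exp gauge top s9',proj('s9',(.557,-.283,.130)))
im=np.load('pics/t13.npy');A=np.hstack([cv2.resize(im[145:185,400:440],(390,390),interpolation=cv2.INTER_CUBIC),cv2.resize(im[175:240,180:245],(390,390),interpolation=cv2.INTER_CUBIC)])
cv2.imwrite('pics/c13.png',A[...,::-1])
```

```text
exp gauge top (np.float64(422.42505359925656), np.float64(159.98410852764567)) bore tray exp (np.float64(206.80222437619193), np.float64(203.31046708495737))
side exp gauge top s9 (np.float64(337.0607562115489), np.float64(111.70723687304921))
```

View pics/c13.png

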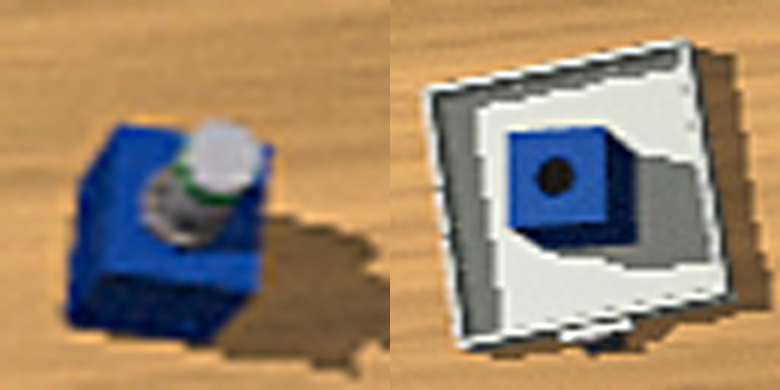

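The gauge top sits at (423,161), where (422,160) is expected for fully home. The tight cartridge stands upright near the middle of the tray.

```bash
python3 -c "
from cell import arm
print(arm.sign_off())"
```

```text
the job is handed in; nothing more can be done
None
```

The gauge stands fully home in the far cartridge, and the tight cartridge is upright on the tray floor; I handed the job in at about 25 s. The hand-in reports no verdict, so this rests on my own checks.

- **Finding the tight one:** In the nearer cartridge the pin stopped about 17 mm deep with roughly 14 N, so I withdrew it. In the far cartridge it went past the bush and down without measurable force until the collar lay on the top.
- **Placing the other:** I lowered the tight cartridge into the tray until the force reached about 9 N, then released it and moved the arm clear.
- **Last checks:**
  - The gauge top appeared within about 1 px of where a fully home gauge should be.
  - The tight cartridge stands upright near the tray's middle.
  - The jar and screwdriver look undisturbed. The arm partly hid the protractor, but what shows of it looks in place.
- **Disagreement:** The cameras differed from each other and from the arm by about 1–5 mm. I lined the pin up by comparing it with the bore in the same picture, with force readings as a check.

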